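Roll the edge trim flat

TASK

The edge strip on the white board in the clamp jig still stands proud: take the hand roller from its stand and roll it along the strip with firm but not excessive pressure (about 11 to 16 N, never over 22 N) until every piece is seated flat. Press with the roller only, not the fingers; then set the roller gently back fully down and upright in its stand, let go, and leave the other things alone.

Things in the scene. Friction and masses are not known exactly. Their poses are not given: they have to be found in the camera images.
- jig: Clamp jig fixed to the worktop: aluminium base plate 70 x 300 x 6 mm, a pair of blue clamp blocks near each end (tops at z = 52 mm). Origin: centre of the plate's underside; y along the board and its strip, x across, z up. It holds a white board 270 mm long, 20 mm thick, on edge.
- board_mid (a point): Point fixed to the jig 43 mm above its origin, at the middle of the white board. The board sits on rubber pads and sinks a few mm under the roller; it may also sit up to about 4 degrees out of level along its length, either way (ends up to 9 mm higher or lower than its middle). No listed pose shows this.
- strip_mid (a point): Point fixed to the jig, 73 mm above its origin: middle of the strip's top face once seated and unloaded. Strip (dark wood): 22 mm wide, 252 mm long along the jig's y, six pieces of 42 mm, centres at y = -105, -63, -21, 21, 63, 105 mm in the jig frame (trim0 to trim5). Unseated pieces stand 3.5 to 5 mm higher.
- stand: Fixed stand for the roller: black base plate 90 x 90 mm with a grey square collar 60 mm wide, open on top, 48 x 48 mm inside, its flat rim 60 mm above the worktop. Origin: centre of the underside; z up. The roller hangs upright in it: its guard plate lies on the rim, its wheel 7 mm above the worktop inside, its x along the stand's x.
- roller: Loose hand roller, 113 mm tall, about 0.26 kg, wheel down. Origin: lowest point of the wheel, mid-width; z up the grip, x along the axle, rolls along y. Rubber wheel 40 mm across, 30 mm wide; steel cheeks 40 mm over both; black square guard plate 64 mm wide at z = 53 to 58 mm; orange grip 26 x 26 mm, z = 58 to 110 mm; black top plate 20 mm square.
- roller_wheel (a joint): Turn of the wheel on its axle (rad), 0 at the start; free running either way, 20 mm of rolling a radian.
- trim0 (a joint): How far strip piece 0 has been pressed in (m): 0 = 5 mm proud, 0.005 = fully down on the board's edge. It moves straight down in the board, grips by friction and stays where it is left. Pressing a piece home takes about 9 N on it alone.
- trim1 (a joint): How far strip piece 1 has been pressed in (m): 0 = 5 mm proud, 0.005 = fully down on the board's edge. It moves straight down in the board, grips by friction and stays where it is left. Pressing a piece home takes about 9 N on it alone.
- trim2 (a joint): How far strip piece 2 has been pressed in (m): 0 = 5 mm proud, 0.005 = fully down on the board's edge. It moves straight down in the board, grips by friction and stays where it is left. Pressing a piece home takes about 9 N on it alone.
- trim3 (a joint): How far strip piece 3 has been pressed in (m): 0 = 5 mm proud, 0.005 = fully down on the board's edge. It moves straight down in the board, grips by friction and stays where it is left. Pressing a piece home takes about 9 N on it alone.
- trim4 (a joint): How far strip piece 4 has been pressed in (m): 0 = 5 mm proud, 0.005 = fully down on the board's edge. It moves straight down in the board, grips by friction and stays where it is left. Pressing a piece home takes about 9 N on it alone.
- trim5 (a joint): How far strip piece 5 has been pressed in (m): 0 = 5 mm proud, 0.005 = fully down on the board's edge. It moves straight down in the board, grips by friction and stays where it is left. Pressing a piece home takes about 9 N on it alone.
- tin: Bystander: low food tin, 75 mm wide, 58 mm tall. Origin: centre of its underside.
- mug: Bystander: white cup, red inside, with handle, 62 x 92 x 51 mm. Origin: centre of its underside.
- spice: Bystander: spice jar with black cap, 40 mm wide, 105 mm tall. Origin: centre of its underside.
- timer: Bystander: white and red egg timer, 64 mm wide, 52 mm tall, at the left. Beyond it a tall cabinet fills y > 0.40 m from x = 0.43 m; its upright door handle sticks out to x = 0.39 m at y = 0.48 m, close to where the arm starts: draw the arm back before swinging across. Origin: centre of its underside.
- tape: Bystander: tan roll of tape lying flat, 98 mm wide, 25 mm tall. Origin: centre of its underside.
- candle: Bystander: small round candle, 38 mm wide, 15 mm tall. Origin: centre of its underside.

How it is judged (in metres and radians):
On the way, in this order (a step that is already met when the one before it is completed fails the run):
1. the roller is lifted out of its stand by its grip (z of roller in the frame of stand above 0.065 m and contact force between the fingers and roller above 2 N), for 0.2 s.
2. all six strip pieces are pressed in to within 1.5 mm of fully down, and the wheel stands turned by at least 4 rad (8 cm of rolling) either way (value of joint each of trim0, trim1, trim2, trim3, trim4, trim5 above 0.0035 m and (value of joint roller_wheel above 4 rad or value of joint roller_wheel below -4 rad)), for 0.1 s.
At the end, for the whole second after the job is handed in: All six strip pieces are within 1.5 mm of fully down; the roller is released and at rest in its stand, fully down with its guard on the rim (foot less than 12 mm above the stand's underside and within 12 mm of its centre), upright within 0.1 rad (value of joint each of trim0, trim1, trim2, trim3, trim4, trim5 above 0.0035 m and horizontal distance between roller and stand below 0.012 m and z of roller in the frame of stand below 0.012 m and angle between roller's own z axis and vertical below 0.1 rad and linear speed of roller below 0.02 m/s and contact force between the fingers and roller below 0.1 N); the robot touches nothing.
It fails at once if the roller presses on the board or jig with more than 22 N (contact force between roller and jig above 22 N).
It fails at once if the fingers or the arm press on the board, strip or jig (contact force between any of the fingers, the arm and jig above 2 N).
It fails at once if the roller is dropped or rammed into its stand (over 45 N) (contact force between roller and stand above 45 N).
It fails at once if a bystander is moved by more than 3 cm or tipped (distance of any of tin, mug, spice, timer, tape, candle from where it was at the start of the episode above 0.03 m or angle between any of tin, mug, spice, timer, tape, candle's own z axis and vertical above 0.5 rad).
It also fails if it takes over 72 s, if anything falls off the work surface, if the arm or the gripper's body presses on something with over 40 N, if the wrist force passes 120 N, or if a joint passes its speed limit or range.

ROBOT

A 6-joint arm with a two-finger parallel gripper is mounted at the origin on a cart in front of the work surface, level with it; the furniture and walls round the work are solid. World frame = base frame: x ahead of the robot, y to its left, z up, the work surface at z = 0. Lengths are in mm, angles in rad, forces in N, time in s.
With the tool pointing down it reaches from about 275 to 825 mm from the base axis. Payload 4.9 kg.
Tool frame: the origin (TCP) lies at the very end of the fingers, on their centre line; the grasp point (between the pads) lies 19 mm behind it; z points along the fingers, y is the line along which they close (so a half turn about z gives the same grasp; the last joint's range is limited). The gripper opens to 85 mm and grips with 20 to 120 N. Pads are 22 mm wide; open, the fingers measure 114 mm over their backs; the gripper's body (76 mm by 85 mm) begins 54 mm behind the grasp point. The pads swing forward as they close: fully open they stand 13 mm farther back than shut.
Start: joints at [0.974, 0.326, -0.193, 1.052, 0, 1.437], TCP at [245.548, 492.163, 231.281] pointing down, gripper open.
Joint ranges: [-2.65, 2.65], [-0.97, 1.79], [-1.3, 1.35], [-1.93, 2.1], [-1.47, 1.37], [-3.14, 3.14]. Speed limits (rad/s): [2.57, 2.57, 3.14, 3.14, 3.14, 3.14].

INTERFACE

Orientations are given as [roll, pitch, yaw] about the fixed x, y, z axes, in that order (R = Rz(yaw) Ry(pitch) Rx(roll)).
In Python, from bench import bot, solve_ik, imaging gives the robot as it stands. Calls block until the motion is done:
- bot.move_ptp(position, orientation): joint-space move of the TCP to a pose.
- bot.movel(position, rot=None, max_speed=150, threshold=None): straight line of the TCP; rot=None keeps the orientation; max_speed is the mean speed in mm/s. With threshold (N) it stops when the force on the tool has changed by that much, and returns True; else False.
- bot.move_j(angles): joint-space move.
- bot.grip(opening, effort=None): opening from 0.0 (shut) to 1.0 (fully open); effort is the grip in N (None keeps the last); returns when the fingers have stopped.
- bot.dwell(seconds).
- solve_ik(position, orientation): joint angles nearest the present ones, or None.
- bot.get_state(): the state.
- imaging.capture(name): name is "scene" or "top"; returns the picture (480x640x3 uint8, blue, green, red); there is no depth.
- imaging.camera_model(name): a dict with "K" (3x3 intrinsics, pixels), "k1" (the pictures are not rectified: a ray, as slopes to the right and down, at radius r is drawn at 1 + k1 r^2 times it, then the intrinsics apply), "position" and "rotation" of the camera in the world. Camera axes: x right, y up, looking along -z (the intrinsics and any distortion apply to the point x, -y, -z); pixel columns grow to the right and rows downward; lengths in mm; the calibration is good to about 2 mm. A picture is of the moment at which its call begins. camera_model takes no time and is no camera call.
A pose or a line that the arm cannot do raises bot.IKError and nothing moves.
- bot.sign_off(): hands the job in; it is judged then, once.
The state is a dict: "t": time; "qpos": joint angles; "joint_velocities": joint speeds; "effort": joint torques, N m; "tcp_pos": TCP position; "orientation": TCP orientation; "contact_force": force on the tool from outside, world axes, zero at the start; "wrist_torque": the same for the moment, N m; "opening": opening from 0.0 (shut) to 1.0 (fully open); "gripper_force": force on a finger pad.
Only numpy, scipy, OpenCV 4.12 (cv2) and the standard library are available. Lean on these libraries where they do the work, as an engineer would, in place of code of your own. Each camera call takes 0.05 s, during which the arm holds its last target. There are 200 camera calls.

## Working session

There is one attempt and no reset: what is moved stays moved. The work goes in short steps, each a Python script; the robot and the scene stay as the last script left them, time stands still between calls to the robot, and variables do not carry over. Pictures are saved under pics/ and viewed, at most 10 in all, crops included, and the job is handed in when it is done.

```bash
mkdir -p pics; ls
python3 - <<'E'
from bench import bot, solve_ik, imaging
import cv2
for n in ("scene","top"):
    cv2.imwrite(f"pics/{n}0.png",imaging.capture(n)); print(imaging.camera_model(n))
print(bot.get_state())
E
```

```text
pics
{'K': array([[555.2256014 ,   0.        , 315.73531564],
       [  0.        , 555.2256014 , 246.8690765 ],
       [  0.        ,   0.        ,   1.        ]]), 'k1': -0.12728732068415607, 'position': array([  64.25654585, -173.43222228,  842.46348521]), 'rotation': array([ 0.68594156, -0.01745418, -1.09962864])}
{'K': array([[572.18273747,   0.        , 326.63832333],
       [  0.        , 572.18273747, 242.26402565],
       [  0.        ,   0.        ,   1.        ]]), 'k1': -0.1168013890783837, 'position': array([ 523.90824104,  117.03886458, 1321.74890153]), 'rotation': array([ 0.09671149, -0.02762725, -1.58382246])}
{'t': 0.1, 'qpos': array([ 9.73832209e-01,  3.26912940e-01, -1.93499897e-01,  1.05198287e+00,
       -2.46210827e-05,  1.43661446e+00]), 'joint_velocities': array([-0.0020073 , -0.00102539,  0.00174411,  0.00075196, -0.00033659,
       -0.00093084]), 'effort': array([ 9.64729115e-04, -4.44239223e+01,  2.63037372e+01,  7.88927078e-03,
       -1.01405531e-04,  6.56645341e-06]), 'tcp_pos': array([245.23052182, 491.71429167, 230.55053906]), 'orientation': array([-3.14000435e+00, -1.89565106e-04,  2.67881027e+00]), 'contact_force': array([0.29798819, 0.27660844, 0.35902584]), 'wrist_torque': array([-0.05510638,  0.00037039,  0.02906731]), 'gripper_force': 0.0, 'opening': 1.0037643662136002}
```

View pics/scene0.png

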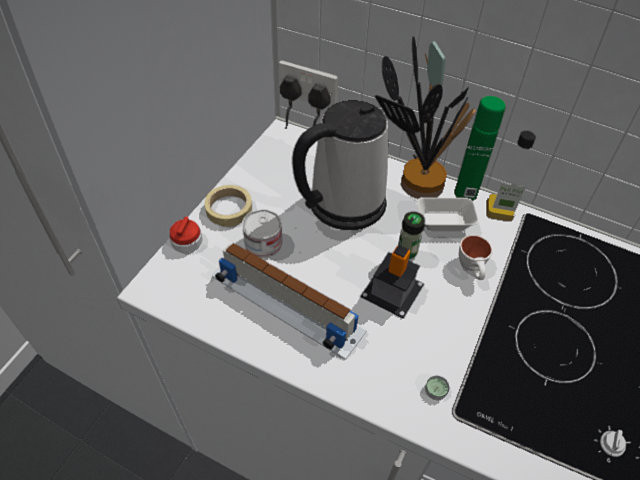

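View pics/top0.png

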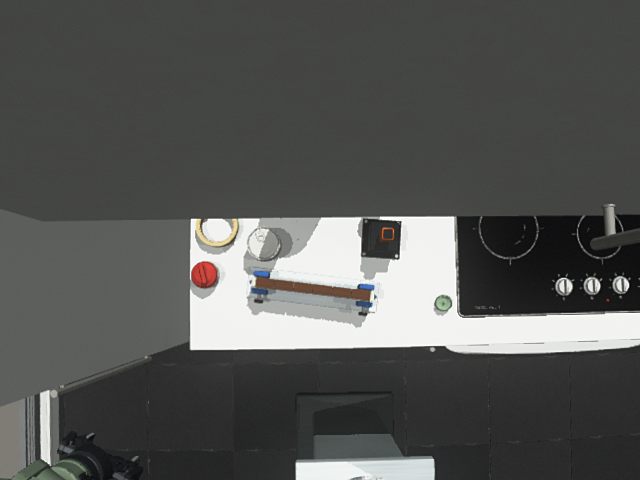

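The scene view shows the strip from (232,250) to (350,320), the orange grip at (399,262), and the spice jar just behind it. The top view shows the strip from (254,283) to (371,297), the stand at (381,240), and the grip top at (387,234).

```bash
cat > h.py <<'E'
import numpy as np, cv2
from scipy.spatial.transform import Rotation as R
from bench import bot, solve_ik, imaging
def rays(n,px):
    c=imaging.camera_model(n)
    u=cv2.undistortPoints(np.float64(px).reshape(-1,1,2),c["K"],np.array([c["k1"],0,0,0,0.]))[:,0]
    d=np.c_[u[:,0],-u[:,1],-np.ones(len(u))]
    return c["position"],R.from_euler("xyz",c["rotation"]).apply(d)
def onplane(n,px,z):
    p,d=rays(n,px); return p+d*((z-p[2])/d[:,2])[:,None]
def tri(a,b):
    (p,d),(q,e)=rays("scene",[a]),rays("top",[b]); d,e=d[0],e[0]
    s=np.linalg.lstsq(np.c_[d,-e],q-p,rcond=None)[0]
    return (p+s[0]*d+q+s[1]*e)/2, np.linalg.norm(p+s[0]*d-q-s[1]*e)
def mask(im,lo,hi,box):
    m=cv2.inRange(cv2.cvtColor(im,cv2.COLOR_BGR2HSV),lo,hi); k=np.zeros_like(m)
    x0,y0,x1,y1=box; k[y0:y1,x0:x1]=m[y0:y1,x0:x1]; return k
def rect(m):
    c=max(cv2.findContours(m,cv2.RETR_EXTERNAL,cv2.CHAIN_APPROX_NONE)[0],key=cv2.contourArea)
    return cv2.minAreaRect(c),c
E
python3 - <<'E'
from h import *
S,T=cv2.imread("pics/scene0.png"),cv2.imread("pics/top0.png")
ms=mask(S,(0,90,40),(18,255,170),(215,235,365,325)); mt=mask(T,(0,90,30),(18,255,170),(240,265,390,310))
for n,m in(("scene",ms),("top",mt)):
    r,c=rect(m); print(n,r,cv2.boxPoints(r).round(1).tolist())
    print(onplane(n,cv2.boxPoints(r),75).round(1).tolist())
mb=mask(T,(0,0,0),(180,255,70),(355,216,408,264)); r,c=rect(mb); print("stand",r); P=onplane("top",cv2.boxPoints(r),5); print(P.round(1).tolist(),P.mean(0))
go=mask(T,(3,150,120),(20,255,255),(370,220,405,250)); r,c=rect(go); print("grip top",r); P=onplane("top",cv2.boxPoints(r),117);print(P.round(1).tolist(),P.mean(0))
gs=mask(S,(3,150,120),(20,255,255),(380,240,415,285)); r,c=rect(gs); print("grip sc",r,cv2.boundingRect(c))
a=cv2.resize(S[225:355,205:445],None,fx=3,fy=3,interpolation=cv2.INTER_CUBIC);b=cv2.resize(T[212:320,235:410],None,fx=4.1,fy=4.1,interpolation=cv2.INTER_CUBIC)[:, :720]
cv2.imwrite("pics/c0.png",a);cv2.imwrite("pics/c1.png",b)
E
```

```text
scene ((287.663818359375, 280.0789794921875), (136.134521484375, 11.57701301574707), 30.141386032104492) [[225.89999389648438, 250.89999389648438], [231.6999969482422, 240.89999389648438], [349.3999938964844, 309.29998779296875], [343.6000061035156, 319.29998779296875]]
[[547.5, 236.7, 75.0], [571.9, 240.1, 75.0], [538.1, -9.2, 75.0], [516.2, -8.9, 75.0]]
top ((312.64434814453125, 288.3119201660156), (114.46669006347656, 9.277573585510254), 6.927217483520508) [[255.3000030517578, 286.0], [256.3999938964844, 276.79998779296875], [370.0, 290.6000061035156], [368.8999938964844, 299.79998779296875]]
[[550.6, 237.3, 75.0], [570.6, 234.8, 75.0], [537.6, -12.2, 75.0], [517.6, -9.4, 75.0]]
stand ((380.55328369140625, 238.25381469726562), (37.76093673706055, 37.475948333740234), 4.085616588592529)
[[619.4, 1.3, 5.0], [706.6, -6.6, 5.0], [699.5, -94.7, 5.0], [612.2, -86.2, 5.0]] [659.42131512 -46.52839372   5.        ]
grip top ((387.5, 233.0), (12.0, 11.0), 90.0)
[[671.8, -36.2, 117.0], [671.6, -59.7, 117.0], [645.9, -59.1, 117.0], [646.1, -35.6, 117.0]] [658.87169456 -47.64293595 117.        ]
grip sc ((403.60589599609375, 255.62353515625), (19.306812286376953, 15.510527610778809), 49.398704528808594) (392, 250, 18, 19)
```

View pics/c0.png

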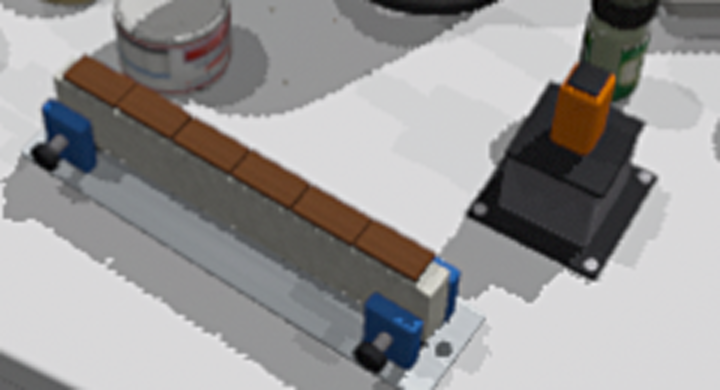

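View pics/c1.png

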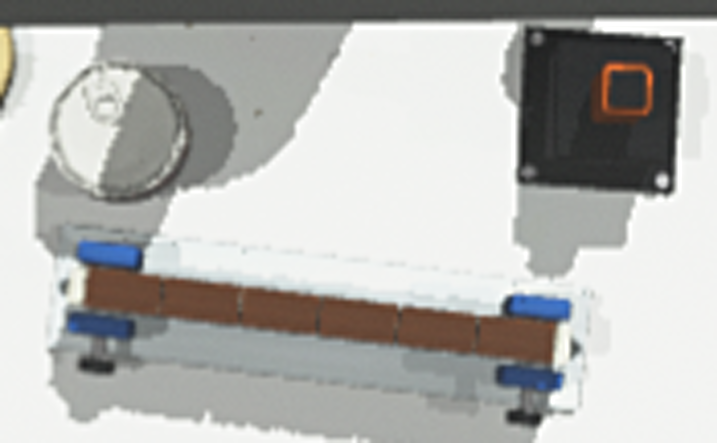

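Both views agree on the strip at about z=75, so it is near level, with its centre at about (543.8,113.5) and yaw about -7.6°. The stand centre is about (659.3,-46.8), yaw about -4.9°, with the spice jar behind it in x, so I'll close the fingers along y. I'm moving now.

```bash
cat >> h.py <<'E'
PI=np.pi
ST=np.array([659.3,-46.8]); SY=PI-0.085
JC=np.array([543.8,113.5]); JY=-0.133
def st(*k):
    s=bot.get_state(); print(round(s["t"],2),s["tcp_pos"].round(1),s["contact_force"].round(1),round(s["opening"],3),round(s["gripper_force"],1),*[s[i] for i in k]); return s
E
python3 - <<'E'
from h import *
bot.movel([150,300,300],max_speed=250); st("qpos")
bot.move_ptp([330,-20,300],[PI,0,SY]); st("qpos")
bot.move_ptp([*ST,200],[PI,0,SY]); st("qpos")
cv2.imwrite("pics/s1.png",imaging.capture("scene"))
E
```

```text
1.15 [150.5 300.7 299.9] [0.9 0.6 0.4] 0.999 0.0 [ 8.86024994e-01 -1.29010012e-01 -5.29690949e-01  1.16936220e+00
  6.93454675e-05  1.34883131e+00]
2.53 [330.1 -19.5 299.7] [-0.3 -1.   0.1] 1.0 0.0 [-2.83877832e-01 -1.39011242e-01 -5.38351860e-01  1.17229849e+00
  3.31998325e-04 -1.99408747e-01]
3.83 [658.9 -46.4 200.9] [-0.6  0.1 -0.5] 1.002 0.0 [-1.81971529e-01  5.52151788e-01  8.26121267e-02  1.10074025e+00
 -6.90788028e-05 -9.74347549e-02]
```

View pics/s1.png

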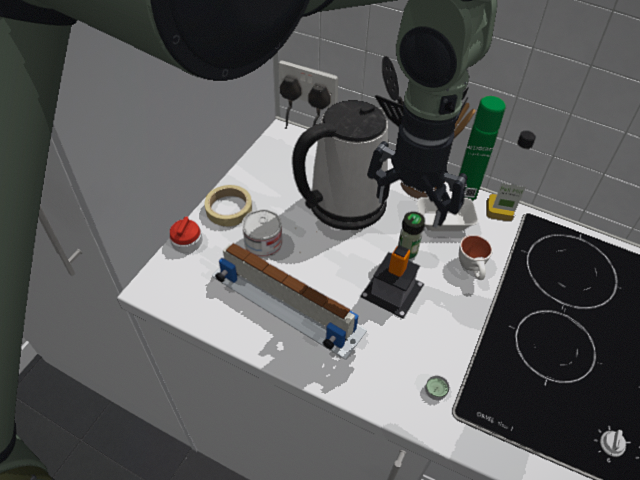

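The gripper hangs above the roller, jaws along y. Now I check the spice clearance, descend, grasp and lift.

Run:
```python
from h import *
sp=onplane("scene",[[413,219]],105)[0]; print("spice",sp)
assert sp[0]-ST[0]>45
bot.movel([*ST,130],max_speed=150)
print(bot.movel([*ST,77],max_speed=60,threshold=6)); st()
bot.grip(0.0,effort=70); bot.dwell(0.2); s=st("wrist_torque")
p=s["tcp_pos"]
bot.movel([p[0],p[1],110],max_speed=50); st("wrist_torque")
bot.movel([p[0],p[1],200],max_speed=120); bot.dwell(.2); st("wrist_torque")
cv2.imwrite("pics/s2.png",cv2.resize(imaging.capture("scene")[120:320,300:500],None,fx=3,fy=3,interpolation=cv2.INTER_CUBIC))
```

```text
spice [747.96883852 -36.71310447 105.        ]
False
5.53 [659.7 -46.9  77.4] [ 0.5 -0.8  0. ] 1.0 0.0
6.31 [659.6 -46.8  77.4] [-0.2  0.9  4.5] 0.294 69.2 [0.11858103 0.01441323 0.00053438]
7.12 [659.4 -46.8 109.9] [ 0.4  0.6 -3.8] 0.294 68.6 [-0.00680484  0.00896983  0.02978069]
8.22 [659.1 -46.7 198.9] [-0.2 -0.2 -2.2] 0.298 68.6 [-0.0048357  -0.0079271  -0.00262295]
```

View pics/s2.png

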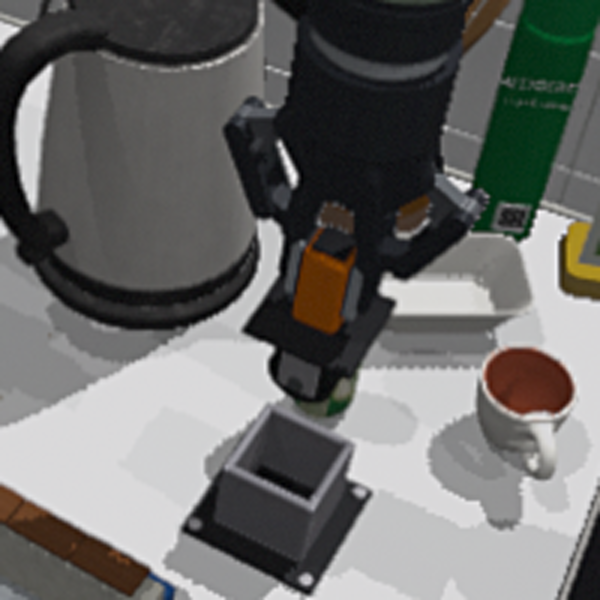

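The roller is held upright with its cheek facing -x, so the axle lies along x as needed. Going over the strip for a first test press on piece 2.

```bash
cat >> h.py <<'E'
Rj=np.array([[np.cos(JY),-np.sin(JY)],[np.sin(JY),np.cos(JY)]])
def jp(y): return JC+Rj@[0,y]
def fz(n=4,dt=0.02):
    a=[]
    for _ in range(n): bot.dwell(dt); a.append(bot.get_state()["contact_force"][2])
    return float(np.mean(a))
JO=[PI,0,PI+JY]
E
python3 - <<'E'
from h import *
bot.movel([*jp(-21),185],rot=JO,max_speed=200); bot.dwell(.2)
st(); f0=fz(10); print("tare",f0)
bot.movel([*jp(-21),155],max_speed=60); print(bot.movel([*jp(-21),140],max_speed=12,threshold=4)); s=st()
z=s["tcp_pos"][2]; t=s["t"]
for i in range(20):
    z-=.5; bot.movel([*jp(-21),z],max_speed=15); f=fz(2)-f0
    s=bot.get_state(); print(round(z,2),s["tcp_pos"][2].round(2),round(f,1),end=" | ")
    if f>13: break
print(); st("wrist_torque")
E
```

```text
9.53 [541.7  91.9 184.9] [ 0.2 -0.  -3.1] 0.295 68.6
tare -2.8837947035285216
True
11.12 [540.9  92.7 146.3] [-0.2 -0.4  4.2] 0.297 69.0
145.81 146.1 7.0 | 145.31 145.41 7.0 | 144.81 144.87 6.7 | 144.31 144.36 7.1 | 143.81 143.89 7.5 | 143.31 143.44 7.8 | 142.81 142.98 8.1 | 142.31 142.52 8.3 | 141.81 142.1 9.2 | 141.31 141.83 10.9 | 140.81 141.55 12.7 | 140.31 141.3 14.1 | 
14.52 [541.3  92.7 141.3] [-1.2  0.9 11.8] 0.293 69.9 [ 0.06341032  0.48048966 -0.00658979]
```

Run:
```python
from h import *
cv2.imwrite("pics/s3.png",cv2.resize(imaging.capture("scene")[200:340,210:380],None,fx=4,fy=4,interpolation=cv2.INTER_CUBIC)[:, :680])
```

```text
(no output)
```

View pics/s3.png

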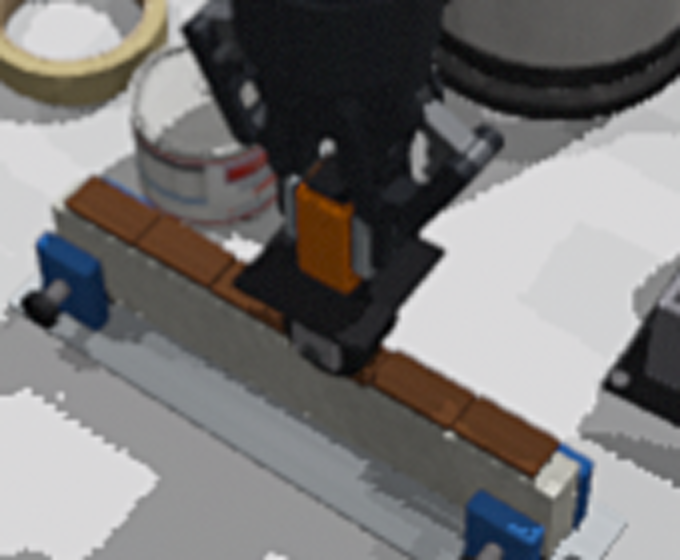

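Piece 2 is seated: the knee came at TCP z≈142, and the wheel sits square on the strip. Next I press pieces 1, 0, 3, 4 and 5.

Run:
```python
from h import *
f0=-2.9
def press(y):
    bot.movel([*jp(y),135],max_speed=10,threshold=10); z=bot.get_state()["tcp_pos"][2]; f=fz(2)-f0; z0=z
    L=[(round(z,1),round(f,1))]
    while f<12.8 and z>133 and bot.get_state()["t"]<48:
        z-=.5; bot.movel([*jp(y),z],max_speed=20); f=fz(2)-f0; L.append((round(bot.get_state()["tcp_pos"][2],1),round(f,1)))
    print(y,L,round(bot.get_state()["t"],1))
    p=bot.get_state()["tcp_pos"]; return p[2]
for y in (-63,-105,21,63,105):
    z=bot.get_state()["tcp_pos"][2]+11
    p=bot.get_state()["tcp_pos"]; bot.movel([p[0],p[1],z],max_speed=100); bot.movel([*jp(y),z],max_speed=150)
    press(y)
```

```text
-63 [(np.float64(142.7), 9.4), (np.float64(142.8), 8.5), (np.float64(142.6), 10.0), (np.float64(142.3), 11.5), (np.float64(142.0), 13.5)] 17.5
-105 [(np.float64(143.2), 8.9), (np.float64(143.3), 9.4), (np.float64(143.1), 10.6), (np.float64(142.8), 11.5), (np.float64(142.5), 14.1)] 20.5
21 [(np.float64(141.5), 8.9), (np.float64(141.6), 8.8), (np.float64(141.3), 10.5), (np.float64(141.1), 11.6), (np.float64(140.8), 13.8)] 24.1
63 [(np.float64(140.8), 9.3), (np.float64(141.0), 8.1), (np.float64(140.7), 10.0), (np.float64(140.4), 11.5), (np.float64(140.2), 12.5), (np.float64(140.0), 14.2)] 27.4
105 [(np.float64(140.1), 9.3), (np.float64(140.2), 8.5), (np.float64(140.0), 9.7), (np.float64(139.7), 12.0), (np.float64(139.5), 12.6), (np.float64(139.2), 14.8)] 30.7
```

All six seated heights lie on one line, with the board tilted about 0.9°, so every piece is home. Now I roll along the strip at about 13 N with force feedback.

Run:
```python
from h import *
f0=-2.9; y=105; p=bot.get_state()["tcp_pos"]; z=138.3; L=[]
while y>-105:
    y-=15; z+=0.235
    bot.movel([*jp(y),z],max_speed=50); f=fz(2)-f0
    L.append((y,round(z,1),round(bot.get_state()["tcp_pos"][2],1),round(f,1)))
    if f>18: z+=.8; bot.movel([*jp(y),z],max_speed=50); continue
    z+=np.clip((f-13)*0.2,-.5,.6)
print(*L); p=st("wrist_torque")["tcp_pos"]
bot.movel([p[0],p[1],185],max_speed=80); st("wrist_torque")
cv2.imwrite("pics/s4.png",cv2.resize(imaging.capture("scene")[150:350,210:410],None,fx=3,fy=3,interpolation=cv2.INTER_CUBIC))
```

```text
(90, 138.5, np.float64(139.8), 12.2) (75, np.float64(138.6), np.float64(140.1), 12.2) (60, np.float64(138.7), np.float64(140.3), 12.6) (45, np.float64(138.9), np.float64(140.5), 13.0) (30, np.float64(139.1), np.float64(140.8), 12.2) (15, np.float64(139.2), np.float64(140.9), 12.6) (0, np.float64(139.3), np.float64(141.2), 13.0) (-15, np.float64(139.6), np.float64(141.5), 12.3) (-30, np.float64(139.7), np.float64(141.7), 13.1) (-45, np.float64(139.9), np.float64(141.9), 12.5) (-60, np.float64(140.1), np.float64(142.2), 12.2) (-75, np.float64(140.1), np.float64(142.3), 12.4) (-90, np.float64(140.2), np.float64(142.5), 12.1) (-105, np.float64(140.3), np.float64(142.7), 12.6)
37.45 [533.9   8.5 142.7] [ 2.8 -0.2  9.5] 0.297 70.0 [-0.14396708 -0.7642432   0.00767646]
38.16 [533.2   8.6 184.2] [-0.2  0.2 -2.4] 0.299 68.6 [-0.00905606  0.00680319  0.04248237]
```

View pics/s4.png

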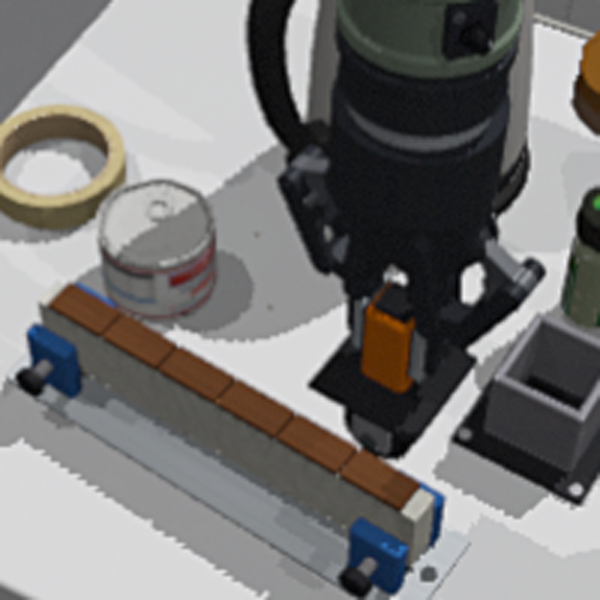

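The strip now lies flat along its whole length. I'm going back to the post-lift pose to compare the roller's attitude with the earlier picture before inserting it.

Run:
```python
from h import *
bot.movel([659.4,-46.8,200],rot=[PI,0,SY],max_speed=200); bot.dwell(.2); st()
a=cv2.imread("pics/s2.png"); b=cv2.resize(imaging.capture("scene")[120:320,300:500],None,fx=3,fy=3,interpolation=cv2.INTER_CUBIC)
for im in(a,b):
    r,c=rect(mask(im,(3,150,100),(20,255,255),(280,210,380,340))); print(r)
cv2.imwrite("pics/s5.png",np.hstack([a[180:440,200:430],b[180:440,200:430]]).repeat(1,0))
```

```text
39.25 [658.6 -46.2 200.1] [ 0.1  0.4 -3.4] 0.292 68.5
((333.68511962890625, 283.33624267578125), (86.67564392089844, 33.927467346191406), 72.47443389892578)
((324.6547546386719, 260.69744873046875), (47.432193756103516, 16.435470581054688), 35.21759033203125)
```

View pics/s5.png

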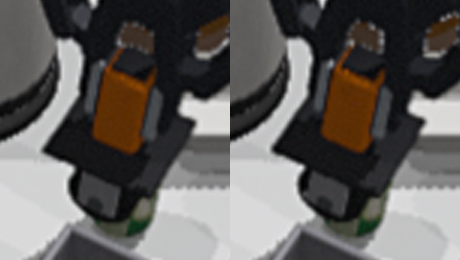

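Run:
```python
from h import *
im=cv2.imread("pics/s5.png",0).astype(np.float32); a,b=im[:,:230],im[:,230:]
for n,(x0,y0,x1,y1) in dict(fingertop=(10,5,80,50),grip=(85,45,165,150),guard=(35,105,200,180),cheek=(68,168,135,222),collar=(60,225,130,258)).items():
    t=a[y0:y1,x0:x1]; Y,X=max(0,y0-15),max(0,x0-15); s=b[Y:y1+15,X:x1+15]
    r=cv2.matchTemplate(s,t,cv2.TM_CCOEFF_NORMED); _,v,_,l=cv2.minMaxLoc(r); print(n,l[0]+X-x0,l[1]+Y-y0,round(v,2))
```

```text
fingertop -1 -1 0.99
grip -1 -1 0.96
guard -1 -1 0.99
cheek -1 -1 0.99
collar 0 0 1.0
```

The roller hasn't tilted in the grip. Inserting it gently under force guard.

Run:
```python
from h import *
G=[659.6,-46.8]
bot.movel([*G,145],max_speed=120); bot.dwell(.1); st()
if bot.movel([*G,84],max_speed=50,threshold=8): st("wrist_torque"); raise SystemExit("contact early")
st("wrist_torque")
print(bot.movel([*G,76],max_speed=12,threshold=4)); s=st("wrist_torque")
```

```text
40.01 [660.5 -46.9 146.3] [ 0.2 -1.1 -3.4] 0.299 68.5
41.38 [660.  -46.9  84.5] [ 0.5 -0.2 -3. ] 0.297 68.5 [-0.00461542  0.08457475  0.00486343]
True
41.92 [659.5 -46.8  77.4] [-0.3 -1.5  5.9] 0.3 69.3 [1.32055040e-01 2.17635566e-05 4.77055245e-03]
```

Run:
```python
from h import *
bot.grip(1.0); bot.dwell(.2); p=st()["tcp_pos"]
bot.movel([p[0],p[1],140],max_speed=60); bot.movel([p[0],p[1],230],max_speed=150)
bot.movel([450,-40,300],max_speed=200); bot.dwell(.3); st()
a=imaging.capture("scene"); b=imaging.capture("top")
cv2.imwrite("pics/s6.png",np.hstack([cv2.resize(a[215:355,210:430],None,fx=2.4,fy=2.4)[:, :528],cv2.resize(b[212:320,350:415],None,fx=3.1,fy=3.1)]) if 0 else cv2.resize(a[180:400,160:500],None,fx=2.3,fy=2.3,interpolation=cv2.INTER_CUBIC))
S0=cv2.imread("pics/scene0.png"); 
r,c=rect(mask(a,(3,150,120),(20,255,255),(380,240,415,285))); print("grip sc",r,cv2.boundingRect(c))
```

```text
42.74 [658.2 -46.6  75.8] [-0.3  0.3 -0.3] 0.998 0.0
46.26 [450.3 -40.  299.6] [-0.3 -0.2  0.8] 1.001 0.0
grip sc ((392.5, 254.0), (2.0, 1.0), 90.0) (392, 253, 2, 3)
```

View pics/s6.png

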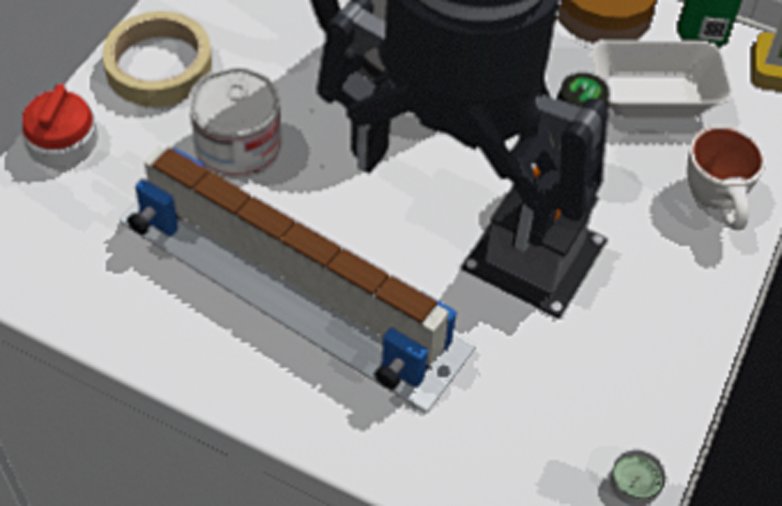

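The guard is down on the rim with the roller released; the strip is flat and the bystanders haven't moved. Handing in.

Run:
```python
from h import *
print(bot.sign_off()); st()
```

```text
the job is handed in; nothing more can be done
None
the job is handed in; nothing more can be done
```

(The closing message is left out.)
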